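# Click the tub lid shut all round

### The job

The lid of the washing-tablet tub has sprung up along all four sides: press down its rim with the fingertips, section by section, until all four have clicked shut and sit flush. Press firmly but do not crush it, and leave the tub standing where it is, without lifting, tipping or shoving it along; leave the bottles, canister and peg basket around it alone.

Things in the scene. Friction and masses are not known exactly. Their poses are not given: they have to be found in the camera images.
- tub: Grey washing-tablet tub with white snap-fit lid, loose, about 1 kg, 130 (x) x 180 (y) x 100 mm high. Origin: centre of the underside, axes along its sides. Rim: four fixed 24 mm square corners, tops at 100 mm, and between them four sections 22 mm wide, hinged on their inner edge at that height. All start sprung up, outer edge 7 mm above the corners; shut, they are flush. Middle panel 6 mm lower.
- rim_near (a joint): Hinge of the long section on the tub's -x side (130 x 22 mm): 0 = sprung up, 0.34 rad = shut and flush. Over-centre catch: about 10 N down on the outer half starts it moving; past half way (0.17) it clicks shut by itself and stays; released sooner it springs up again.
- rim_near_press (a point): Point on the top face of the long section on the tub's -x side, midway along it, 15 mm out from its hinge line and 7 mm in from its outer edge: a good spot to press. It moves with the section: 5 mm above the corner tops when sprung up, level with them (100 mm above the shelf) when shut.
- rim_far (a joint): Hinge of the long section on the tub's +x side (130 x 22 mm): 0 = sprung up, 0.34 rad = shut and flush. Over-centre catch: about 10 N down on the outer half starts it moving; past half way (0.17) it clicks shut by itself and stays; released sooner it springs up again.
- rim_far_press (a point): Point on the top face of the long section on the tub's +x side, midway along it, 15 mm out from its hinge line and 7 mm in from its outer edge: a good spot to press. It moves with the section: 5 mm above the corner tops when sprung up, level with them (100 mm above the shelf) when shut.
- rim_left (a joint): Hinge of the short section on the tub's +y side (80 x 22 mm): 0 = sprung up, 0.34 rad = shut and flush. Over-centre catch: about 10 N down on the outer half starts it moving; past half way (0.17) it clicks shut by itself and stays; released sooner it springs up again.
- rim_left_press (a point): Point on the top face of the short section on the tub's +y side, midway along it, 15 mm out from its hinge line and 7 mm in from its outer edge: a good spot to press. It moves with the section: 5 mm above the corner tops when sprung up, level with them (100 mm above the shelf) when shut.
- rim_right (a joint): Hinge of the short section on the tub's -y side (80 x 22 mm): 0 = sprung up, 0.34 rad = shut and flush. Over-centre catch: about 10 N down on the outer half starts it moving; past half way (0.17) it clicks shut by itself and stays; released sooner it springs up again.
- rim_right_press (a point): Point on the top face of the short section on the tub's -y side, midway along it, 15 mm out from its hinge line and 7 mm in from its outer edge: a good spot to press. It moves with the section: 5 mm above the corner tops when sprung up, level with them (100 mm above the shelf) when shut.
- bottle_a: One of two closed amber glass bottles, 60 mm across, 150 mm high, loose. Origin at the centre of its underside.
- bottle_b: The other of two closed amber glass bottles, 60 mm across, 150 mm high, loose. Origin at the centre of its underside.
- canister: Stainless steel canister with a push-button top, 76 mm across, 124 mm high, loose. Origin at the centre of its underside.
- basket: Blue basket of clothes pegs, 126 x 158 x 75 mm high, loose. Origin at the centre of its underside.
Not all that is in view belongs to the job. Leave any green, red or yellow look-alike of the tub alone.

How it is judged:
By the outcome, as a careful person would: the job done as asked, in the order asked, and still so for the second after the job is handed in, with the robot touching nothing.
It also fails if it takes over 48 s, if anything falls off the work surface, if the arm or the gripper's body presses on something with over 40 N, if the wrist force passes 120 N, or if a joint passes its speed limit or range.

### The arm

A 6-joint arm with a two-finger parallel gripper is mounted at the origin on the work surface. World frame = base frame: x ahead of the robot, y to its left, z up, the work surface at z = 0. Lengths are in m, angles in rad, forces in N, time in s.
With the tool pointing down it reaches from about 0.35 to 0.975 m from the base axis. Payload 7.1 kg.
Tool frame: the origin (TCP) lies at the very end of the fingers, on their centre line; the grasp point (between the pads) lies 19 mm behind it (env.pinch_z is the distance from the TCP to the grasp point, in m); z points along the fingers, y is the line along which they close (so a half turn about z gives the same grasp; the last joint's range is limited). The gripper opens to 88 mm and grips with 3 to 60 N. Pads are 20 mm wide; open, the fingers measure 115 mm over their backs; the gripper's body (75 mm by 178 mm) begins 61 mm behind the grasp point.
Start: joints at [1.182, 0.423, 1.63, -0, 1.089, -0.019], TCP at [0.226, 0.583, 0.223] pointing down, gripper open.
Joint ranges: [-3, 3], [-0.9, 2.11], [0.09, 2.58], [-1.31, 4.45], [0.11, 2.69], [-2.54, 2.54]. Speed limits (rad/s): [2.39, 2.39, 3.01, 3.14, 3.14, 3.14].

### API

Orientations are given as [roll, pitch, yaw] about the fixed x, y, z axes, in that order (R = Rz(yaw) Ry(pitch) Rx(roll)).
In Python, from bench import env gives the robot as it stands.
- The arm moves only by the tool servo_tool, never from a script. Its argument "moves" is a list of rows, each a list of 7 numbers: the opening, from 0 (shut) to 1 (fully open), then the shift along the world's x, y, z normalised to -1 to 1, where 1 is 0.02 m, then the turn, a rotation vector about the world's x, y, z normalised to -1 to 1, where 1 is pi/2 rad. A call has exactly 10 rows; each row shifts and turns the commanded pose from where the row before left it; what a row does not reach is not made up. A row lasts 1/8 s, in which the tool goes at most 62.5 mm and 10.7 degrees, less where a joint would pass 70% of its speed; a pose out of reach is approached as far as the arm can. A call with a number of a shift or a turn outside -1 to 1 is refused whole. A call with a gripper value outside its range is refused whole. The fingers move at their own pace and stop on an object; "squeeze" is the grip in N (left out, the last holds). Time passes only in rows, so rows that do not move let the fingers close, or fill a call up. It gives the time, the measured TCP pose, the force, the opening and the grip force at its end, in the units of the state.
- env.get_obs(): the state, without advancing time (a new reading comes with each control period).
- env.snapshot(name): name is "side" or "top"; returns a dict with "color" (384x512x3 uint8, blue, green, red), "range_z" (384x512 float32, m along the optical axis (not along the pixel's ray), 0 where there is no reading), "K" (3x3 intrinsics, pixels), "R" (3x3) and "t" (3): a world point X has camera coordinates R X + t. Camera axes: x right, y down, z forward; pixel columns grow to the right and rows downward; lengths in m; the calibration is good to about 2 mm. A picture is of the moment at which its call begins.
- env.finish_job(): hands the job in; it is judged then, once.
The state is a dict: "time": time; "joint_positions": joint angles; "dq": joint speeds; "tau": joint torques, N m; "eef_pos": TCP position; "tool_rot": TCP orientation; "contact_force": force on the tool from outside, world axes, zero at the start; "moment": the same for the moment, N m; "opening": finger opening in m; "grasp_force": force on a finger pad.
Only numpy, scipy, OpenCV 4.12 (cv2) and the standard library are available. Lean on these libraries where they do the work, as an engineer would, in place of code of your own. Each camera call takes 0.05 s, during which the arm holds its last target. There are 200 camera calls.

## Working session

There is one attempt and no reset: what is moved stays moved. The work goes in short steps, Python scripts to look and compute and a tool call to move; the robot and the scene stay as the last step left them, time stands still between calls to the robot, and variables do not carry over. Pictures are saved under pics/ and viewed, at most 10 in all, crops included, and the job is handed in when it is done.

Besides the shell and the picture viewer there is one more tool, called after "Emit:" by a JSON object that holds its "api" and its "payload". servo_tool: Moves the arm, as the interface text tells. Scaled input: -1 to 1 covers 0.02 m each way for a shift and pi/2 rad each way for a turn. Its arguments: {"type":"object","properties":{"moves":{"type":"array"},"squeeze":{"type":"number"}},"required":["moves"]}

```bash
mkdir -p pics; python3 - <<'E'
from bench import env
import cv2,numpy as np
for n in("top","side"):
    s=env.snapshot(n); cv2.imwrite(f"pics/{n}0.png",s["color"]); np.savez(f"{n}0.npz",**s)
    print(n,s["K"].round(1).tolist(),(-s["R"].T@s["t"]).round(3))
o=env.get_obs();print(o)
E
```

```text
top [[471.6, 0.0, 257.1], [0.0, 471.6, 186.8], [0.0, 0.0, 1.0]] [0.446 0.022 1.379]
side [[386.7, 0.0, 260.9], [0.0, 386.7, 195.2], [0.0, 0.0, 1.0]] [-0.126 -0.581  0.76 ]
{'time': 0.1, 'joint_positions': array([ 1.18199660e+00,  4.23757139e-01,  1.63063713e+00, -2.07326400e-05,
        1.08859454e+00, -1.90256683e-02]), 'dq': array([ 0.0001641 , -0.00035198, -0.00220227,  0.00059153,  0.00216303,
        0.00160385]), 'tau': array([-4.58946361e-04, -5.45614636e+01, -2.74324679e+01,  6.44613337e-02,
        1.89036661e-02,  1.73608635e-05]), 'eef_pos': array([0.22567766, 0.58227716, 0.22197472]), 'tool_rot': array([-3.14019639e+00, -8.20950312e-06,  2.77182821e+00]), 'contact_force': array([ 0.35821673,  0.51373505, -0.36859161]), 'moment': array([ 0.05599514,  0.02368164, -0.01356118]), 'grasp_force': 0.0, 'opening': 0.08798943595689304}
```

View pics/top0.png

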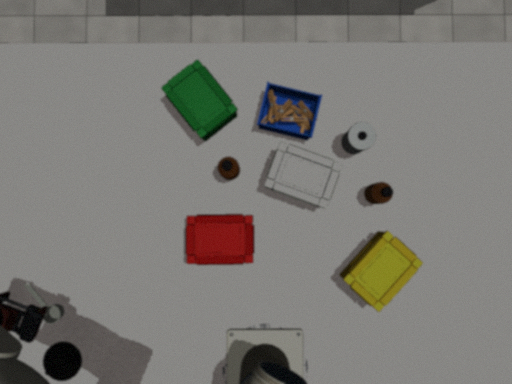

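View pics/side0.png

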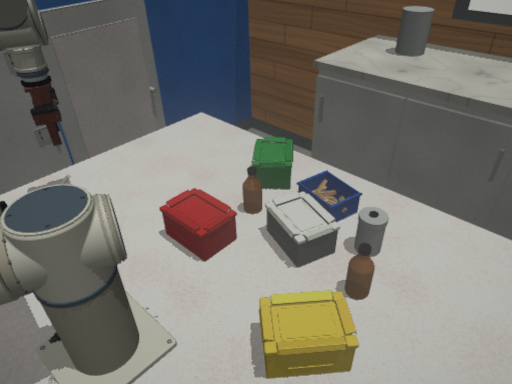

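The top view shows four candidates: white-lidded grey (302,175), green (200,98), red (220,238) and yellow (382,270). By the description the target is the white one. Around it are the basket (290,112), canister (358,138), and bottles (229,168) and (378,193).

```bash
cat > h.py <<'E'
import numpy as np,cv2
def cloud(s):
    z=s["range_z"];v,u=np.indices(z.shape);K=s["K"]
    c=np.stack([(u-K[0,2])*z/K[0,0],(v-K[1,2])*z/K[1,1],z],-1)
    return (c-s["t"])@s["R"]
def tub(s,near,lo=.085,hi=.115):
    P=cloud(s);c=s["color"].astype(int)
    m=(P[...,2]>lo)&(P[...,2]<hi)&(np.hypot(P[...,0]-near[0],P[...,1]-near[1])<.125)&(c.min(-1)>95)&(s["range_z"]>0)
    n,l,st,_=cv2.connectedComponentsWithStats(m.astype(np.uint8));m=l==1+st[1:,4].argmax()
    return P,m,cv2.minAreaRect(P[m][:,:2].astype(np.float32)*1000)
E
python3 - <<'E'
from h import *
t=dict(np.load("top0.npz"));s=dict(np.load("side0.npz"))
P=cloud(t);print("tub px",P[175,302])
for n,(u,v) in dict(basket=(290,112),can=(362,134),ba=(229,164),bb=(382,192)).items():print(n,P[v,u].round(3))
P,m,r=tub(t,P[175,302]);print(r,m.sum(),np.percentile(P[m][:,2],[1,25,50,75,99]))
Ps,ms,rs=tub(s,np.array(r[0])/1000);print(rs,ms.sum(),np.percentile(Ps[ms][:,2],[1,25,50,75,99]))
im=t["color"].copy()
def pr(X): c=t["R"]@X+t["t"];q=t["K"]@c;return q[:2]/q[2]
for b in cv2.boxPoints(r): cv2.circle(im,tuple(int(round(a)) for a in pr(np.r_[b/1000,.1])),1,(0,0,255),-1)
cv2.imwrite("pics/crop0.png",cv2.resize(im[90:240,200:410],None,fx=3.5,fy=3.5))
E
```

```text
tub px [ 0.54453067 -0.10263025  0.09615161]
basket [ 0.73  -0.075  0.04 ]
can [ 0.651 -0.261  0.128]
ba [0.57  0.093 0.149]
bb [ 0.495 -0.307  0.145]
((547.1275024414062, -107.15972137451172), (183.4760284423828, 133.74855041503906), 69.42216491699219) 3200 [0.08805382 0.09506854 0.09841723 0.10337783 0.11028891]
((542.089599609375, -104.63667297363281), (189.5345458984375, 135.03140258789062), 69.37760925292969) 2207 [0.08714361 0.09476801 0.09746418 0.10265369 0.10760239]
```

View pics/crop0.png

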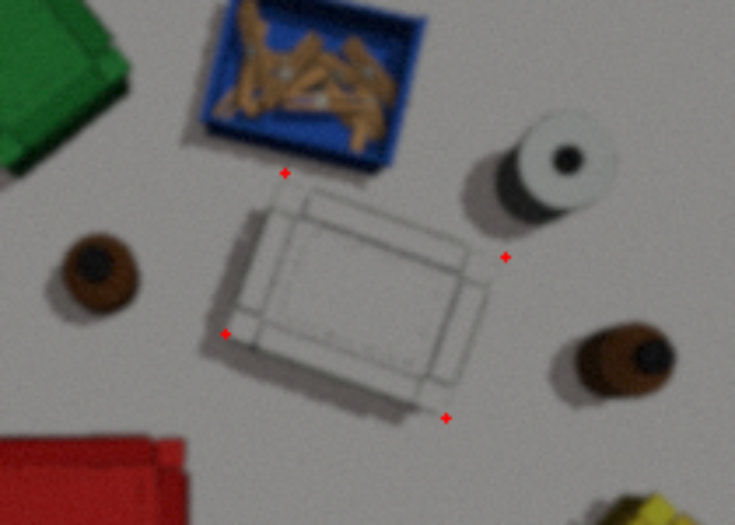

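The top view and crop agree: the white lid's rectangle is 183x134 mm at z≈0.1, centred near (0.545,-0.1065), with its long axis at 69.4°. The tool yaw (158.8°) already lines up with it. Press points:
- near: (0.491,-0.086)
- far: (0.599,-0.127)
- left: (0.574,-0.029)
- right: (0.516,-0.184)

I'll move high with the fingers shut.

Emit:
{"api": "servo_tool", "payload": {"moves": [[0,0.58,-1,0,0,0,0],[0,0.58,-1,0,0,0,0],[0,0.58,-1,0,0,0,0],[0,0.58,-1,0,0,0,0],[0,0.58,-1,0,0,0,0],[0,0.58,-1,0,0,0,0],[0,0.58,-1,0,0,0,0],[0,0.58,-1,0,0,0,0],[0,0.58,-1,0,0,0,0],[0,0.58,-1,0,0,0,0]]}}

```text
time: 1.35
eef_pos: [0.3425, 0.3814, 0.2227]
tool_rot: [3.141, 0.0, 2.772]
contact_force: [-0.2, 1.0, -0.1]
opening: 0.0008
grasp_force: 0.0
```

Emit:
{"api": "servo_tool", "payload": {"moves": [[0,0.58,-1,0,0,0,0],[0,0.58,-1,0,0,0,0],[0,0.58,-1,0,0,0,0],[0,0.58,-1,0,0,0,0],[0,0.58,-1,0,0,0,0],[0,0.58,-1,0,0,0,0],[0,0.58,-1,0,0,0,0],[0,0.58,-1,0,0,0,0],[0,0.58,-1,0,0,0,0],[0,0.58,-1,0,0,0,0]]}}

```text
time: 2.6
eef_pos: [0.4582, 0.1813, 0.2227]
tool_rot: [3.142, 0.0, 2.772]
contact_force: [-0.7, -0.5, -0.7]
opening: 0.0001
grasp_force: 0.0
```

Emit:
{"api": "servo_tool", "payload": {"moves": [[0,0.58,-1,0,0,0,0],[0,0.58,-1,0,0,0,0],[0,0.58,-1,0,0,0,0],[0,0.58,-1,0,0,0,0],[0,0.58,-1,0,0,0,0],[0,0.58,-1,0,0,0,0],[0,0.58,-1,0,0,0,0],[0,0.58,-1,0,0,0,0],[0,0.58,-1,0,0,0,0],[0,0.58,-1,0,0,0,0]]}}

```text
time: 3.85
eef_pos: [0.5745, -0.0186, 0.2227]
tool_rot: [3.142, 0.0, 2.772]
contact_force: [0.2, -0.6, -0.4]
opening: 0.0003
grasp_force: 0.0
```

Emit:
{"api": "servo_tool", "payload": {"moves": [[0,0,-0.5,-1,0,0,0],[0,0,0,-1,0,0,0],[0,0,0,-1,0,0,0],[0,0,0,-1,0,0,0],[0,0,0,-1,0,0,0],[0,0,0,-0.5,0,0,0],[0,0,0,-0.1,0,0,0],[0,0,0,-0.1,0,0,0],[0,0,0,-0.1,0,0,0],[0,0,0,0,0,0,0]]}}

```text
time: 5.1
eef_pos: [0.5744, -0.0273, 0.1074]
tool_rot: [3.141, 0.001, 2.772]
contact_force: [-0.9, 0.1, 3.7]
opening: 0.0005
grasp_force: 1.7
```

Emit:
{"api": "servo_tool", "payload": {"moves": [[0,0,0,-0.05,0,0,0],[0,0,0,-0.05,0,0,0],[0,0,0,-0.05,0,0,0],[0,0,0,-0.05,0,0,0],[0,0,0,-0.05,0,0,0],[0,0,0,0,0,0,0],[0,0,0,0,0,0,0],[0,0,0,0,0,0,0],[0,0,0,0,0,0,0],[0,0,0,0,0,0,0]]}}

```text
time: 6.35
eef_pos: [0.5739, -0.0273, 0.1017]
tool_rot: [3.142, -0.0, 2.772]
contact_force: [-0.2, 0.7, -0.6]
opening: 0.0
grasp_force: 0.0
```

Emit:
{"api": "servo_tool", "payload": {"moves": [[0,0,0,1,0,0,0],[0,0.25,-1,0,0,0,0],[0,0.25,-1,0,0,0,0],[0,0.25,-1,0,0,0,0],[0,0.25,-1,0,0,0,0],[0,0.25,-1,0,0,0,0],[0,0,0,-0.6,0,0,0],[0,0,0,-0.05,0,0,0],[0,0,0,-0.05,0,0,0],[0,0,0,-0.05,0,0,0]]}}

```text
time: 7.6
eef_pos: [0.5985, -0.1268, 0.107]
tool_rot: [-3.141, -0.001, 2.773]
contact_force: [-2.9, -0.6, 7.1]
opening: 0.0006
grasp_force: 3.1
```

Emit:
{"api": "servo_tool", "payload": {"moves": [[0,0,0,-0.05,0,0,0],[0,0,0,-0.05,0,0,0],[0,0,0,-0.05,0,0,0],[0,0,0,-0.05,0,0,0],[0,0,0,-0.05,0,0,0],[0,0,0,0,0,0,0],[0,0,0,0,0,0,0],[0,0,0,0,0,0,0],[0,0,0,0,0,0,0],[0,0,0,0,0,0,0]]}}

```text
time: 8.85
eef_pos: [0.5989, -0.1273, 0.1017]
tool_rot: [3.142, 0.0, 2.772]
contact_force: [0.1, -0.4, 0.3]
opening: 0.0005
grasp_force: 0.0
```

Emit:
{"api": "servo_tool", "payload": {"moves": [[0,0,0,1,0,0,0],[0,-0.83,-0.57,0,0,0,0],[0,-0.83,-0.57,0,0,0,0],[0,-0.83,-0.57,0,0,0,0],[0,-0.83,-0.57,0,0,0,0],[0,-0.83,-0.57,0,0,0,0],[0,0,0,-0.6,0,0,0],[0,0,0,-0.05,0,0,0],[0,0,0,-0.05,0,0,0],[0,0,0,-0.05,0,0,0]]}}

```text
time: 10.1
eef_pos: [0.5163, -0.184, 0.1069]
tool_rot: [-3.142, 0.0, 2.773]
contact_force: [-2.6, 0.9, 8.2]
opening: 0.0005
grasp_force: 3.3
```

Emit:
{"api": "servo_tool", "payload": {"moves": [[0,0,0,-0.05,0,0,0],[0,0,0,-0.05,0,0,0],[0,0,0,-0.05,0,0,0],[0,0,0,-0.05,0,0,0],[0,0,0,-0.05,0,0,0],[0,0,0,0,0,0,0],[0,0,0,0,0,0,0],[0,0,0,0,0,0,0],[0,0,0,0,0,0,0],[0,0,0,0,0,0,0]]}}

```text
time: 11.35
eef_pos: [0.5159, -0.1842, 0.1017]
tool_rot: [3.142, 0.0, 2.772]
contact_force: [-0.1, 0.1, -0.2]
opening: 0.0004
grasp_force: 0.0
```

Near is next: d=(-0.025,+0.098).

Emit:
{"api": "servo_tool", "payload": {"moves": [[0,0,0,1,0,0,0],[0,-0.25,0.98,0,0,0,0],[0,-0.25,0.98,0,0,0,0],[0,-0.25,0.98,0,0,0,0],[0,-0.25,0.98,0,0,0,0],[0,-0.25,0.98,0,0,0,0],[0,0,0,-0.6,0,0,0],[0,0,0,-0.05,0,0,0],[0,0,0,-0.05,0,0,0],[0,0,0,-0.05,0,0,0]]}}

```text
time: 12.6
eef_pos: [0.4909, -0.0866, 0.1069]
tool_rot: [3.141, -0.0, 2.771]
contact_force: [-2.3, 1.6, 8.1]
opening: 0.0003
grasp_force: 4.2
```

Emit:
{"api": "servo_tool", "payload": {"moves": [[0,0,0,-0.05,0,0,0],[0,0,0,-0.05,0,0,0],[0,0,0,-0.05,0,0,0],[0,0,0,-0.05,0,0,0],[0,0,0,-0.05,0,0,0],[0,0,0,0,0,0,0],[0,0,0,0,0,0,0],[0,0,0,0,0,0,0],[0,0,0,0,0,0,0],[0,0,0,0,0,0,0]]}}

```text
time: 13.85
eef_pos: [0.4909, -0.0862, 0.1017]
tool_rot: [3.142, 0.0, 2.772]
contact_force: [-0.3, -0.2, -0.3]
opening: 0.0003
grasp_force: 0.0
```

Emit:
{"api": "servo_tool", "payload": {"moves": [[0,0,0,1,0,0,0],[0,0,0,1,0,0,0],[0,0,0,1,0,0,0],[0,0,0,1,0,0,0],[0,0,0,1,0,0,0],[0,-0.6,1,0,0,0,0],[0,-0.6,1,0,0,0,0],[0,-0.6,1,0,0,0,0],[0,-0.6,1,0,0,0,0],[0,-0.6,1,0,0,0,0]]}}

```text
time: 15.1
eef_pos: [0.4286, 0.0152, 0.2006]
tool_rot: [-3.141, -0.002, 2.772]
contact_force: [0.6, 0.5, 0.5]
opening: 0.0007
grasp_force: 0.0
```

Emit:
{"api": "servo_tool", "payload": {"moves": [[0,-0.3,1,0,0,0,0],[0,-0.3,1,0,0,0,0],[0,-0.3,1,0,0,0,0],[0,-0.3,1,0,0,0,0],[0,-0.3,1,0,0,0,0],[0,0,1,0,0,0,0],[0,0,1,0,0,0,0],[0,0,1,0,0,0,0],[0,0,1,0,0,0,0],[0,0,1,0,0,0,0]]}}

```text
time: 16.35
eef_pos: [0.3988, 0.2145, 0.2005]
tool_rot: [-3.14, -0.002, 2.772]
contact_force: [0.8, -1.1, 0.5]
opening: 0.0002
grasp_force: 0.0
```

```bash
python3 - <<'E'
from bench import env
from h import *
t=env.snapshot("top");s=env.snapshot("side")
t0=dict(np.load("top0.npz"));s0=dict(np.load("side0.npz"))
c=np.array([.545,-.1065]);a=np.radians(-20.6);ex=np.array([np.cos(a),np.sin(a)]);ey=np.array([-ex[1],ex[0]])
for nm,b in(("before",t0),("after",t),("s before",s0),("s after",s)):
    P=cloud(b);d=(P[...,:2]-c);X=d@ex;Y=d@ey;Z=P[...,2];f=(Z>.08)&(Z<.12)
    for k,m in dict(near=(X<-.053)&(X>-.064)&(abs(Y)<.055),far=(X>.053)&(X<.064)&(abs(Y)<.055),left=(Y>.077)&(Y<.089)&(abs(X)<.033),right=(Y<-.077)&(Y>-.089)&(abs(X)<.033),panel=(abs(X)<.035)&(abs(Y)<.06)).items():
        print(nm,k,(m&f).sum(),np.median(Z[m&f]).round(4))
    print(tub(b,c)[2])
i=np.hstack([cv2.resize(x["color"][140:300,210:410],None,fx=2,fy=2) for x in(s0,s)])
j=np.hstack([cv2.resize(x["color"][90:220,200:400],None,fx=2,fy=2) for x in(t0,t)])
cv2.imwrite("pics/after.png",np.vstack([i,j]))
E
```

```text
before near 163 0.106
before far 173 0.1059
before left 106 0.1049
before right 107 0.1062
before panel 1121 0.0959
((547.1275024414062, -107.15972137451172), (183.4760284423828, 133.74855041503906), 69.42216491699219)
after near 172 0.1003
after far 164 0.1008
after left 105 0.1003
after right 100 0.1003
after panel 1117 0.0959
((546.7330322265625, -105.56364440917969), (179.82659912109375, 130.7617950439453), 69.54084777832031)
s before near 94 0.1046
s before far 95 0.1051
s before left 105 0.1033
s before right 133 0.1037
s before panel 707 0.0952
((542.089599609375, -104.63667297363281), (189.5345458984375, 135.03140258789062), 69.37760925292969)
s after near 108 0.0997
s after far 83 0.0999
s after left 65 0.0994
s after right 153 0.0984
s after panel 709 0.095
((542.9769897460938, -104.80415344238281), (183.57254028320312, 131.5769500732422), 69.23365020751953)
```

View pics/after.png

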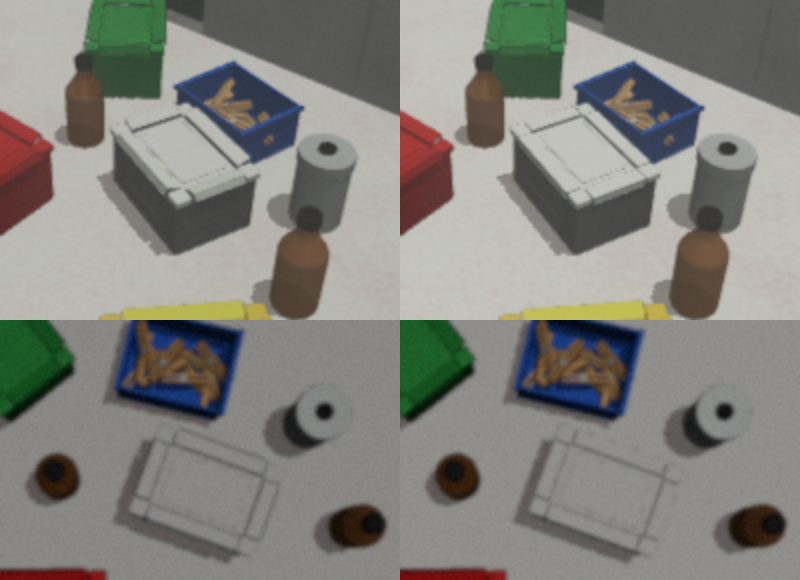

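The before/after picture shows all four sections flush in the right-hand panels (lid at about (585,155) from the side and (605,490) from above). The tub and its neighbours haven't moved. Heights agree: about 100 mm on each side.

```bash
python3 -c "from bench import env;print(env.finish_job())"
```

```text
the job is handed in; nothing more can be done
None
```

All four rim sections of the tub's lid are clicked shut and flush (each measured at about 100 mm), with the tub and everything around it unmoved, and the job was handed in at about 16.5 s of the 48 s allowed.

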